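# Clear the flask and raise the camera monopod to its second stop

## Task

A steel flask has been left hard up against the release button of the camera monopod: stand it upright on the round coaster on the bamboo tray and let go of it. Then squeeze the monopod's button in, pull the camera straight up past the first stop to the second, and finish still holding it fully up there with the button squeezed in, because the twist collar has not been tightened yet. Leave the other things where they are.

Things in the scene. Friction and masses are not known exactly. Their poses are not given: they have to be found in the camera images.
- monopod: Telescoping desk monopod for a video-visit camera, screwed to the worktop. Origin: on the worktop at the mast axis; z up. Three flat feet, 13 mm wide, at most 14 mm high, reach 114 mm from the axis at 30, 150 and 270 degrees from its +x axis. A 27 mm outer tube with a black 38 mm twist collar (top 168 mm above the worktop) guides the inner tube, which carries the grip block.
- grip_mid (a point): Middle of the black grip block on top of the inner tube, on the mast axis, level with the button: 192 mm above the worktop with the mast down, rising with it. Axes as the monopod's. The block is 34 mm (x) by 30 mm (y) by 44 mm (z), so its top is 22 mm above this point and free; the release button stands on its +y face.
- camera_mid (a point): Middle of the grey camera, 34 mm (x) by 58 mm (y) by 40 mm (z), carried by the mast in front of the grip block on its -x side: from 36 to 70 mm off the mast axis (lens to 80 mm), its top 1 mm below the block's top.
- button_face (a point): Middle of the outer face of the release button, a 12.5 mm wide, 20 mm high key standing 6 mm proud of the grip block's +y face (21 mm from the mast axis when out). It is pushed towards the axis (-y). Pinching the block across y, one finger on the button and the other on the ribbed -y face opposite, squeezes it in.
- release (a joint): How far the button is squeezed in, m: 0 out, 0.006 flush with the block. The locking pin is free from about 0.0025 on. A spring pushes it out: 2 N at the start, 5 N when flush.
- mast (a joint): How far the mast is pulled up, m: 0 down, 0.055 first stop, 0.110 second stop (solid top end). With the button out a pin locks it upwards and downwards at each of these; with the button held in it slides past the first stop. The moving part weighs 0.3 kg; with the button in it sinks when let go. Sliding friction 1 N.
- flask: Loose stainless steel flask, upright, 210 mm tall, about 0.3 kg: body 62 mm in diameter up to 163 mm, above it a black screw lid 55 mm in diameter and 47 mm high. Origin: centre of its underside; z up. It stands on the worktop between two feet of the monopod, on the button (+y) side, its axis 57 to 63 mm from the mast axis: draw it away from the mast before lifting, or its shoulder may catch under the button.
- coaster: Loose round white ceramic coaster, 104 mm in diameter, 8 mm thick, lying on the tray's floor. Origin: centre of its underside, 9 mm above the worktop; its top is 17 mm above the worktop.
- tray: Bamboo tray, 180 mm (x) by 330 mm (y), fixed to the worktop, floor 9 mm thick, rim 22 mm high and 9 mm thick. Origin: centre of its underside. The coaster, the steel cup and the pill pot stand in a row along its y axis, in any order.
- cup: Loose open stainless steel cup, 72 mm wide at the rim, 82 mm tall, on the tray. Origin: centre of its underside. Bystander.
- pill_pot: Loose blue silicone pill pot, 58 mm in diameter, 32 mm tall, on the tray. Origin: centre of its underside. Bystander.
- thermometer: Loose white digital thermometer lying flat near the monopod, about 130 mm long (x), 21 mm wide, 11 mm thick. Origin: underside, near its middle. Bystander.
- oximeter: Loose grey and white finger-clip pulse oximeter near the monopod, 58 x 34 x 30 mm. Origin: centre of its underside. Bystander.
- monitor: Loose grey blood pressure monitor, 115 x 150 x 68 mm, towards the far edge. Origin: centre of its underside. Bystander.
- pill_box: Loose seven-lid pill box, 60 x 215 x 25 mm, towards the far edge. Origin: centre of its underside. Bystander.
- tissue_box: Loose tissue box, 115 x 220 x 75 mm, towards the far edge. Origin: centre of its underside. Bystander.
Mind the look-alikes: they are no part of the job. What is shaped like the flask but green or orange is not meant. Several things have the shape of the coaster; the one meant has the colours described above.

How it is judged:
By the outcome, as a careful person would: the job done as asked, in the order asked, and still so for the second after the job is handed in, while the arm keeps its last pose, push and grip.
It also fails if it takes over 59 s, if anything falls off the work surface, if the arm or the gripper's body presses on something with over 40 N, if the wrist force passes 120 N, or if a joint passes its speed limit or range.

## Robot

A 6-joint arm with a two-finger parallel gripper is mounted at the origin on the work surface. World frame = base frame: x ahead of the robot, y to its left, z up, the work surface at z = 0. Lengths are in m, angles in degrees, forces in N, time in s.
With the tool pointing down it reaches from about 0.35 to 0.975 m from the base axis. Payload 4.9 kg.
Tool frame: the origin (TCP) lies at the very end of the fingers, on their centre line; the grasp point (between the pads) lies 19 mm behind it; z points along the fingers, y is the line along which they close (so a half turn about z gives the same grasp; the last joint's range is limited). The gripper opens to 85 mm and grips with 20 to 120 N. Pads are 22 mm wide; open, the fingers measure 114 mm over their backs; the gripper's body (76 mm by 85 mm) begins 54 mm behind the grasp point. The pads swing forward as they close: fully open they stand 13 mm farther back than shut.
Start: joints at [63.598, 3.019, 92.412, -0, 84.569, -6.818], TCP at [0.209, 0.589, 0.205] pointing down, gripper open.
Joint ranges: [-172.51, 172.51], [-57.92, 126.97], [3.15, 148.05], [-58.71, 238.71], [5.1, 150.11], [-179.66, 179.66]. Speed limits (degrees/s): [147.25, 147.25, 180, 180, 180, 180].

## Interface

Orientations are given as a 3x3 rotation matrix whose columns are the frame's x, y, z axes.
In Python, from station import bot, optics gives the robot as it stands. The module is installed in compiled form; this text tells all that it offers.
- The arm moves only by the tool servo_tool, never from a script. Its argument "series" is text: rows parted by semicolons, each of 6 numbers parted by spaces: the shift along the tool's x, y, z each as a share of 40 mm, from -1 to 1, then the turn, a rotation vector about the tool's x, y, z each as a share of 6 degrees, from -1 to 1. In form: x y z wx wy wz; .... A call has exactly 8 rows; each row shifts and turns the commanded pose from where the row before left it, along the tool's axes as they then stand; what a row does not reach is not made up. A row lasts 1/10 s, in which the tool goes at most 50 mm and 8.59 degrees, less where a joint would pass 70% of its speed; a pose out of reach is approached as far as the arm can. A call with a number of a shift or a turn outside -1 to 1 is refused whole. A call with a gripper value outside its range is refused whole. "jaw" is the opening in per cent of the stroke, from 0 (shut) to 100 (fully open), set as the call begins (left out, the last holds). The fingers move at their own pace and stop on an object; "squeeze" is the grip in N (left out, the last holds). Time passes only in rows, so rows that do not move let the fingers close, or fill a call up. It gives the time, the measured TCP pose, the force, the opening and the grip force at its end, in the units of the state.
- bot.get_obs(): the state, without advancing time (a new reading comes with each control period).
- optics.camera(name): name is "side" or "top" or "wrist"; returns a dict with "image" (420x560x3 uint8, red, green, blue), "K" (3x3 intrinsics, pixels), "T" (4x4, takes a point from camera to world coordinates). Camera axes: x right, y down, z forward; pixel columns grow to the right and rows downward; lengths in m; the calibration is good to about 2 mm. A picture is of the moment at which its call begins. There is no depth.
- bot.job_done(): hands the job in; it is judged then, once.
The state is a dict: "time_s": time; "joints": joint angles; "qd": joint speeds; "joint_efforts": joint torques, N m; "tcp_pos": TCP position; "ee_rot": TCP orientation; "contact_force": force on the tool from outside, world axes, zero at the start; "moment": the same for the moment, N m; "opening": finger opening in m; "finger_force": force on a finger pad.
Only numpy, scipy, OpenCV 4.12 (cv2) and the standard library are available. Lean on these libraries where they do the work, as an engineer would, in place of code of your own. Each camera call takes 0.05 s, during which the arm holds its last target. There are 200 camera calls.

## Working session

There is one attempt and no reset: what is moved stays moved. The work goes in short steps, Python scripts to look and compute and a tool call to move; the robot and the scene stay as the last step left them, time stands still between calls to the robot, and variables do not carry over. Pictures are saved under pics/ and viewed, at most 10 in all, crops included, and the job is handed in when it is done.

Besides the shell and the picture viewer there is one more tool, called after "Emit:" as name(argument=value, ...), one argument or row to a line, values as JSON. servo_tool: Moves the arm, as the interface text tells. Its arguments: {"type":"object","properties":{"series":{"type":"string"},"jaw":{"type":"number"},"squeeze":{"type":"number"}},"required":["series"]}

```bash
mkdir -p pics; ls; python3 - <<'E'
from station import bot, optics
import cv2, numpy as np, pickle
o=bot.get_obs(); print({k:np.round(v,3).tolist() for k,v in o.items()})
d={}
for n in ["top","side"]:
    c=optics.camera(n); d[n]=c; cv2.imwrite(f"pics/{n}0.png",c["image"][:,:,::-1]); print(n,c["K"].round(1).tolist(),c["T"].round(3).tolist())
pickle.dump(d,open("v0.pkl","wb"))
E
```

```text
pics
{'time_s': 0.0, 'joints': [63.597, 3.057, 92.491, 0.001, 84.568, -6.819], 'qd': [0.074, -0.012, 0.022, -0.06, -0.139, -0.004], 'joint_efforts': [-0.0, -39.369, -37.017, -0.0, 0.007, -0.0], 'tcp_pos': [0.209, 0.588, 0.203], 'ee_rot': [[-0.942, 0.335, -0.001], [0.335, 0.942, -0.002], [0.0, -0.002, -1.0]], 'contact_force': [-0.234, -0.54, 0.785], 'moment': [-0.011, -0.012, 0.013], 'finger_force': 0.0, 'opening': 0.086}
top [[466.6, 0.0, 287.3], [0.0, 466.6, 214.9], [0.0, 0.0, 1.0]] [[0.109, -0.974, 0.201, 0.344], [-0.994, -0.106, 0.023, -0.048], [-0.001, -0.202, -0.979, 1.214], [0.0, 0.0, 0.0, 1.0]]
side [[415.6, 0.0, 280.3], [0.0, 415.6, 212.8], [0.0, 0.0, 1.0]] [[0.816, -0.361, 0.452, 0.126], [-0.578, -0.492, 0.651, -0.718], [-0.012, -0.793, -0.61, 0.769], [0.0, 0.0, 0.0, 1.0]]
```

View pics/top0.png

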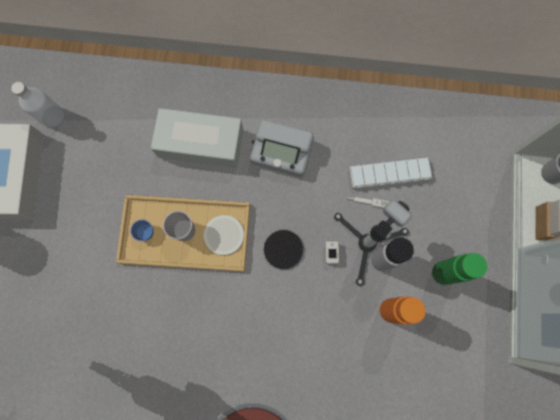

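View pics/side0.png

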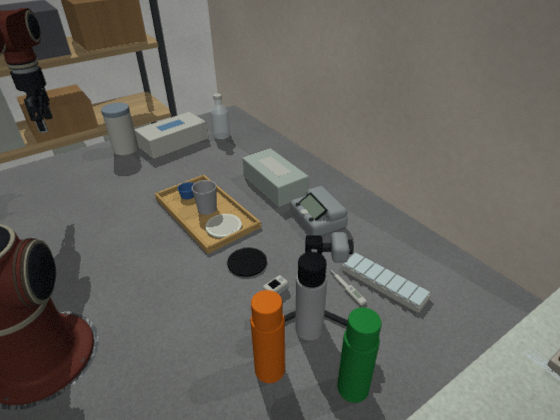

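Top view: the white coaster is at (224,235), the flask's lid at (399,250), the grip block near (381,231), the camera at (398,212), and foot tips at (338,216), (361,283) and (404,232). I'll zoom in and cast rays.

```bash
cat > h.py <<'E'
import numpy as np, cv2, pickle
def ray(c,u,v,z):
    d=c["T"][:3,:3]@np.linalg.inv(c["K"])@[u,v,1]; p=c["T"][:3,3]
    return p+d*(z-p[2])/d[2]
def proj(c,P):
    q=c["K"]@(np.linalg.inv(c["T"])@np.r_[P,1])[:3]; return q[:2]/q[2]
E
python3 - <<'E'
from h import *
d=pickle.load(open("v0.pkl","rb")); t=d["top"]; s=d["side"]
for n,uv,z in [("lid",(399.5,250.5),.21),("grip",(381,231),.214),("cam",(398,212),.213),("f1",(338,216),.01),("f2",(361,283),.01),("f3",(405,232),.01)]: print(n,ray(t,*uv,z).round(4))
# white coaster
im=t["image"]; m=((im.min(2)>150)).astype(np.uint8); m[:, :200]=0; m[:,250:]=0; m[:210]=0;m[262:]=0
ys,xs=np.nonzero(m); (c,r)=cv2.minEnclosingCircle(np.c_[xs,ys].astype(np.float32)); print("coaster",c,r,len(xs),ray(t,*c,.017).round(4))
a=cv2.resize(im[190:300,320:450],None,fx=6,fy=5.4,interpolation=cv2.INTER_CUBIC)
a=cv2.convertScaleAbs(cv2.resize(im[195:295,325:425],(600,600),interpolation=cv2.INTER_CUBIC),alpha=1.8)
b=cv2.convertScaleAbs(cv2.resize(s["image"][225:360,270:365],(200*2,570),interpolation=cv2.INTER_CUBIC),alpha=1.5)
b=cv2.resize(b,(200,285)); o=np.zeros((600,800,3),np.uint8); o[:,:600]=a; o[:285,600:]=b
cv2.imwrite("pics/crop.png",o[:,:,::-1])
E
```

```text
lid [ 0.4977 -0.2741  0.21  ]
grip [ 0.5353 -0.2306  0.214 ]
cam [ 0.5817 -0.265   0.213 ]
f1 [ 0.602  -0.1526  0.01  ]
f2 [ 0.4342 -0.2263  0.01  ]
f3 [ 0.5785 -0.3304  0.01  ]
coaster (223.50613403320312, 234.53067016601562) 19.936452865600586 923 [0.5193 0.1393 0.017 ]
```

View pics/crop.png

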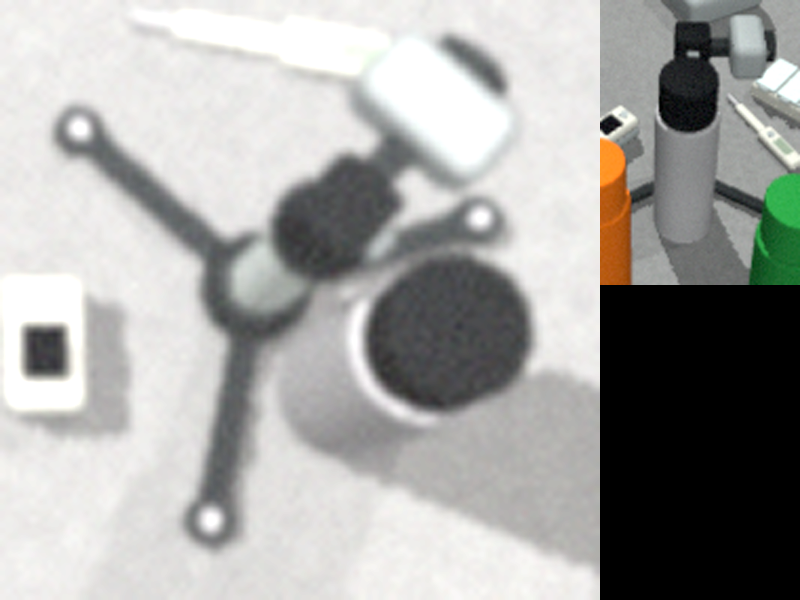

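The crop shows the feet screws at (338,216.3), (360,281.7) and (405,231.2), the lid at (399.5,250.3), the block at about (381,231.5) and the camera at (397.8,213). That puts monopod +x at about 143° world. The button faces the flask, on the 233° side. First I'll go above the flask with tool yaw -37°, closing across the radial direction.

```bash
cat > plan.py <<'E'
# usage: plan.py x y z yaw n [x y z yaw n ...]: prints rows of tool shifts, 8 to a line
import sys, numpy as np
from scipy.spatial.transform import Rotation as R
from station import bot
o=bot.get_obs(); p=np.array(o["tcp_pos"]); r=R.from_matrix(o["ee_rot"])
print(round(o["time_s"],2),p.round(4),"yaw",np.degrees(np.arctan2(*o["ee_rot"][1::-1,1])).round(2),"F",np.round(o["contact_force"],1),"open",round(o["opening"],4),"ff",np.round(o["finger_force"],1),"j6",round(o["joints"][5]))
a=np.array(sys.argv[1:],float).reshape(-1,5); rows=[]
for x,y,z,w,n in a:
    c,s=np.cos(np.radians(w)),np.sin(np.radians(w))
    g=R.from_matrix(np.c_[[s,-c,0],[c,s,0],[0,0,-1]]); n=int(n)
    rv=(r.inv()*g).as_rotvec(); d=(np.array([x,y,z])-p)/n
    for i in range(n):
        rows.append(np.r_[r.inv().apply(d)/.04,np.degrees(rv)/n/6]); r=r*R.from_rotvec(rv/n); p=p+d
for i in range(0,len(rows),8):
    b=rows[i:i+8]; b+= [np.zeros(6)]*(8-len(b))
    print("; ".join(" ".join("%g"%(round(v,2)+0) for v in q) for q in b)); 
    if np.abs(b).max()>1: print("!! over",np.abs(b).max())
E
python3 plan.py .209 .588 .33 50 4 .498 -.274 .33 -37 28
```

```text
0.1 [0.2092 0.5883 0.2035] yaw 70.42 F [-0.5  0.5 -0.4] open 0.0855 ff 0.0 j6 -7Traceback (most recent call last):
  File "plan.py", line 10, in <module>
    g=R.from_matrix(np.c_[[s,-c,0],[c,s,0],[0,0,-1]]); n=int(n)
  File "scipy/spatial/transform/_rotation.pyx", line 1143, in scipy.spatial.transform._rotation.Rotation.from_matrix
ValueError: Non-positive determinant (left-handed or null coordinate frame) in rotation matrix 0: [[ 0.76604444  0.64278761  0.        ]
 [-0.64278761  0.76604444  0.        ]
 [ 0.          0.         -1.        ]].
```

```bash
sed -i 's/\[s,-c,0\]/[-s,c,0]/' plan.py
python3 plan.py .209 .588 .33 50 4 .498 -.274 .33 -37 28
```

```text
0.1 [0.2092 0.5883 0.2035] yaw 70.42 F [-0.5  0.5 -0.4] open 0.0855 ff 0.0 j6 -7
0 0 -0.79 0 0 0.85; 0 0 -0.79 0 0 0.85; 0 0 -0.79 0 0 0.85; 0 0 -0.79 0 0 0.85; -0.69 -0.42 0 0 0 0.52; -0.71 -0.39 0 0 0 0.52; -0.73 -0.35 0 0 0 0.52; -0.75 -0.31 0 0 0 0.52
-0.77 -0.26 0 0 0 0.52; -0.78 -0.22 0 0 0 0.52; -0.79 -0.18 0 0 0 0.52; -0.8 -0.14 0 0 0 0.52; -0.81 -0.09 0 0 0 0.52; -0.81 -0.05 0 0 0 0.52; -0.81 -0.01 0 0 0 0.52; -0.81 0.04 0 0 0 0.52
-0.81 0.08 0 0 0 0.52; -0.8 0.13 0 0 0 0.52; -0.79 0.17 0 0 0 0.52; -0.78 0.21 0 0 0 0.52; -0.77 0.25 0 0 0 0.52; -0.76 0.3 0 0 0 0.52; -0.74 0.34 0 0 0 0.52; -0.72 0.38 0 0 0 0.52
-0.7 0.41 0 0 0 0.52; -0.67 0.45 0 0 0 0.52; -0.65 0.49 0 0 0 0.52; -0.62 0.52 0 0 0 0.52; -0.59 0.55 0 0 0 0.52; -0.56 0.59 0 0 0 0.52; -0.53 0.62 0 0 0 0.52; -0.49 0.64 0 0 0 0.52
```

Emit:
servo_tool(
  series="0 0 -0.79 0 0 0.85; 0 0 -0.79 0 0 0.85; 0 0 -0.79 0 0 0.85; 0 0 -0.79 0 0 0.85; -0.69 -0.42 0 0 0 0.52; -0.71 -0.39 0 0 0 0.52; -0.73 -0.35 0 0 0 0.52; -0.75 -0.31 0 0 0 0.52",
  jaw=100,
)

```text
time_s: 0.9
tcp_pos: [0.2502, 0.4645, 0.3304]
ee_rot: [[-0.608, 0.794, -0.0], [0.794, 0.608, -0.001], [-0.0, -0.001, -1.0]]
contact_force: [0.4, -0.0, 0.5]
opening: 0.0856
finger_force: 0.0
```

Emit:
servo_tool(
  series="-0.77 -0.26 0 0 0 0.52; -0.78 -0.22 0 0 0 0.52; -0.79 -0.18 0 0 0 0.52; -0.8 -0.14 0 0 0 0.52; -0.81 -0.09 0 0 0 0.52; -0.81 -0.05 0 0 0 0.52; -0.81 -0.01 0 0 0 0.52; -0.81 0.04 0 0 0 0.52",
)

```text
time_s: 1.7
tcp_pos: [0.3325, 0.2182, 0.3305]
ee_rot: [[-0.216, 0.976, -0.0], [0.976, 0.216, -0.0], [-0.0, -0.0, -1.0]]
contact_force: [0.7, 0.1, 0.1]
opening: 0.0854
finger_force: 0.0
```

Emit:
servo_tool(
  series="-0.81 0.08 0 0 0 0.52; -0.8 0.13 0 0 0 0.52; -0.79 0.17 0 0 0 0.52; -0.78 0.21 0 0 0 0.52; -0.77 0.25 0 0 0 0.52; -0.76 0.3 0 0 0 0.52; -0.74 0.34 0 0 0 0.52; -0.72 0.38 0 0 0 0.52",
)

```text
time_s: 2.5
tcp_pos: [0.4146, -0.0283, 0.3305]
ee_rot: [[0.217, 0.976, -0.0], [0.976, -0.217, 0.0], [0.0, -0.0, -1.0]]
contact_force: [-0.8, -0.1, -0.2]
opening: 0.0851
finger_force: 0.0
```

Emit:
servo_tool(
  series="-0.7 0.41 0 0 0 0.52; -0.67 0.45 0 0 0 0.52; -0.65 0.49 0 0 0 0.52; -0.62 0.52 0 0 0 0.52; -0.59 0.55 0 0 0 0.52; -0.56 0.59 0 0 0 0.52; -0.53 0.62 0 0 0 0.52; -0.49 0.64 0 0 0 0.52",
)

```text
time_s: 3.3
tcp_pos: [0.4961, -0.2745, 0.3303]
ee_rot: [[0.609, 0.793, -0.001], [0.793, -0.609, 0.001], [0.0, -0.001, -1.0]]
contact_force: [0.6, -0.3, 0.1]
opening: 0.0856
finger_force: 0.0
```

```bash
python3 - <<'E'
from station import optics,bot
from h import *
c=optics.camera("wrist"); pickle.dump(c,open("w1.pkl","wb")); cv2.imwrite("pics/w1.png",c["image"][:,:,::-1])
print(c["T"].round(3).tolist(),c["K"].round(1).tolist())
print("lid pred",proj(c,[.4977,-.2741,.21]),"grip",proj(c,[.5353,-.2306,.214]))
E
python3 plan.py
```

```text
[[0.794, -0.587, -0.16, 0.537], [-0.608, -0.766, -0.208, -0.222], [-0.001, 0.262, -0.965, 0.499], [0.0, 0.0, 0.0, 1.0]] [[372.9, 0.0, 278.1], [0.0, 372.9, 207.5], [0.0, 0.0, 1.0]]
lid pred [278.90016229 191.36466205] grip [283.51763323 117.14470774]
3.35 [ 0.4966 -0.2783  0.3292] yaw -37.75 F [-2.7 -1.9 -0.6] open 0.0859 ff 0.0 j6 1
```

View pics/w1.png

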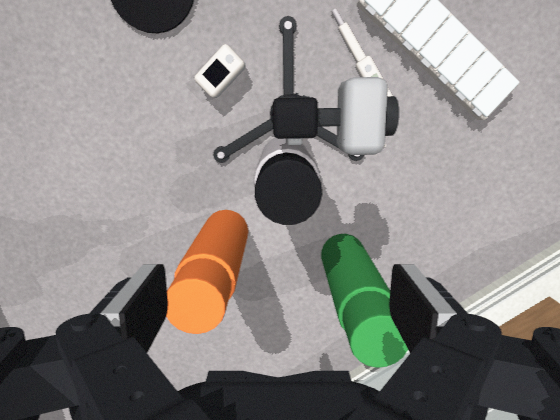

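Wrist view: the lid is centred at (288,188), the block top at (295,117), the orange look-alike's top at (195,305) and the green one's at (376,340). The orange and green flasks flank the line along which I'll draw the flask back.

```bash
python3 - <<'E'
from h import *
c=pickle.load(open("w1.pkl","rb"))
P={n:ray(c,u,v,z) for n,u,v,z in [("lid",288,188,.21),("grip",295,117,.214),("cam",363,117,.213),("or",195,306,.21),("gr",377,341,.21),("f1",288,25,.012),("f2",221,155,.012),("oxi",220,70,.02)]}
for n in P: print(n,P[n].round(4))
im=c["image"]; m=(im.max(2)<60).astype(np.uint8); m[230:]=0; m[:90]=0
k,l,st,ce=cv2.connectedComponentsWithStats(m)
for i in range(1,k):
    if st[i,4]>200: print(st[i],ce[i].round(1), cv2.minAreaRect(np.argwhere(l==i)[:,::-1].astype(np.float32)))
ph=np.radians(143); x=np.array([np.cos(ph),np.sin(ph)]); y=np.array([-x[1],x[0]])
for n in P: q=(P[n]-P["grip"])[:2]; print(n,"in monopod",(q@x).round(4),(q@y).round(4))
E
```

```text
lid [ 0.5051 -0.2763  0.21  ]
grip [ 0.5421 -0.2357  0.214 ]
cam [ 0.5824 -0.2666  0.213 ]
or [ 0.3783 -0.3107  0.21  ]
gr [ 0.4841 -0.4354  0.21  ]
f1 [ 0.603  -0.1547  0.012 ]
f2 [ 0.4402 -0.2253  0.012 ]
oxi [ 0.5066 -0.1455  0.02  ]
[ 221   93  119   69 2131] [292.1 119. ] ((276.912353515625, 123.14559936523438), (57.10417175292969, 122.83480072021484), 80.45086669921875)
[ 255  153   67   72 3725] [287.6 189. ] ((288.0, 188.5), (71.0, 66.0), 90.0)
lid in monopod 0.0052 0.0547
grip in monopod 0.0 0.0
cam in monopod -0.0507 0.0004
or in monopod 0.0857 0.1585
gr in monopod -0.0739 0.1944
f1 in monopod 0.0002 -0.1013
f2 in monopod 0.0877 0.053
oxi in monopod 0.0827 -0.0507
```

```bash
python3 plan.py .5045 -.276 .320 -37 3 .5045 -.276 .164 -37 8
```

```text
3.35 [ 0.4966 -0.2783  0.3292] yaw -37.75 F [-2.7 -1.9 -0.6] open 0.0859 ff 0.0 j6 1
0.06 0.04 0.08 0 0.01 -0.04; 0.06 0.04 0.08 0 0.01 -0.04; 0.06 0.04 0.08 0 0.01 -0.04; 0 0 0.49 0 0 0; 0 0 0.49 0 0 0; 0 0 0.49 0 0 0; 0 0 0.49 0 0 0; 0 0 0.49 0 0 0
0 0 0.49 0 0 0; 0 0 0.49 0 0 0; 0 0 0.49 0 0 0; 0 0 0 0 0 0; 0 0 0 0 0 0; 0 0 0 0 0 0; 0 0 0 0 0 0; 0 0 0 0 0 0
```

Emit:
servo_tool(
  series="0 0 0.1 0 0 0; 0.03 0.05 0.1 0 0 0; 0.03 0.05 0.1 0 0 0; 0 0 0.5 0 0 0; 0 0 0.5 0 0 0; 0 0 0.5 0 0 0; 0 0 0 0 0 0; 0 0 0 0 0 0",
)

```text
time_s: 4.15
tcp_pos: [0.5006, -0.2729, 0.2591]
ee_rot: [[0.606, 0.796, -0.0], [0.796, -0.606, 0.0], [0.0, -0.0, -1.0]]
contact_force: [0.2, -0.1, 0.7]
opening: 0.0852
finger_force: 0.0
```

```bash
python3 plan.py .5045 -.276 .250 -37 2 .5045 -.276 .164 -37 6;python3 - <<'E'
from station import optics
from h import *
c=optics.camera("wrist"); im=c["image"]; m=(im.max(2)<60).astype(np.uint8)
print("pred lid",proj(c,[.5045,-.276,.21]))
m[260:]=0
k,l,st,ce=cv2.connectedComponentsWithStats(m)
for i in range(1,k):
    if st[i,4]>1500: print(st[i],ce[i].round(1))
cv2.imwrite("pics/w2.png",im[:,:,::-1])
E
```

```text
4.15 [ 0.5006 -0.2729  0.2591] yaw -37.28 F [ 0.2 -0.1  0.7] open 0.0852 ff 0.0 j6 1
0 0.06 0.11 0 0 -0.02; 0 0.06 0.11 0 0 -0.02; 0 0 0.36 0 0 0; 0 0 0.36 0 0 0; 0 0 0.36 0 0 0; 0 0 0.36 0 0 0; 0 0 0.36 0 0 0; 0 0 0.36 0 0 0
pred lid [285.31841806 219.24745589]
[ 204  101  150   74 3480] [293.8 130.2]
[ 243  170   87   90 6189] [285.9 217.2]
```

Emit:
servo_tool(
  series="0.04 0.05 0.1 0 0 0; 0.04 0.06 0.1 0 0 0; 0 0 0.35 0 0 0; 0 0 0.35 0 0 0; 0 0 0.35 0 0 0; 0 0 0.35 0 0 0; 0 0 0.35 0 0 0; 0 0 0.35 0 0 0",
)

```text
time_s: 5.0
tcp_pos: [0.5059, -0.2737, 0.1654]
ee_rot: [[0.607, 0.795, -0.001], [0.795, -0.607, 0.0], [-0.0, -0.001, -1.0]]
contact_force: [0.0, -0.1, -0.4]
opening: 0.0853
finger_force: 0.0
```

Emit:
servo_tool(
  series="0 0 0.05 0 0 0; 0 0 0 0 0 0; 0 0 0 0 0 0; 0 0 0 0 0 0; 0 0 0 0 0 0; 0 0 0 0 0 0; 0 0 0 0 0 0; 0 0 0 0 0 0",
  jaw=40,
  squeeze=45,
)

```text
time_s: 5.8
tcp_pos: [0.5064, -0.274, 0.1654]
ee_rot: [[0.607, 0.795, 0.001], [0.795, -0.607, -0.0], [0.0, 0.001, -1.0]]
contact_force: [0.7, -0.5, -0.7]
opening: 0.0529
finger_force: 48.1
```

Emit:
servo_tool(
  series="-0.05 0 0 0 0 0; -0.1 0 0 0 0 0; -0.15 0 0 0 0 0; -0.2 0 0 0 0 0; -0.2 0 -0.05 0 0 0; -0.15 0 -0.15 0 0 0; -0.05 0 -0.3 0 0 0; 0 0 -0.4 0 0 0",
)

```text
time_s: 6.6
tcp_pos: [0.4832, -0.3021, 0.2001]
ee_rot: [[0.607, 0.795, -0.002], [0.795, -0.607, 0.003], [0.001, -0.004, -1.0]]
contact_force: [-0.2, 0.4, -4.5]
opening: 0.0527
finger_force: 48.2
```

Emit:
servo_tool(
  series="0 0 -0.6 0 0 0; 0 0 -0.7 0 0 0; 0 0 -0.8 0 0 0; 0 0 -0.8 0 0 0; 0 0 -0.8 0 0 0; 0 0 -0.7 0 0 0; 0 0 -0.5 0 0 0; 0 0 -0.2 0 0 0",
)

```text
time_s: 7.4
tcp_pos: [0.4848, -0.3027, 0.4094]
ee_rot: [[0.606, 0.795, 0.004], [0.795, -0.606, -0.004], [-0.0, 0.006, -1.0]]
contact_force: [0.4, -0.5, -4.0]
opening: 0.0527
finger_force: 48.3
```

```bash
python3 - <<'E'
from station import optics
from h import *
c=optics.camera("top"); s=optics.camera("side"); a=c["image"]; b=s["image"]
cv2.imwrite("pics/t2.png",np.hstack([cv2.resize(a[180:300,100:440],(400,141)),cv2.resize(b[180:320,200:400],(400,280))[:141]])[:,:,::-1])
o=np.zeros((560,720,3),np.uint8); o[:210,:720]=cv2.resize(a[190:295,100:460],(720,210)); o[210:560,:500]=cv2.resize(b[130:305,180:430],(500,350)); cv2.imwrite("pics/t2.png",o[:,:,::-1])
# coaster from side view
m=(b.min(2)>140).astype(np.uint8); k,l,st,ce=cv2.connectedComponentsWithStats(m)
for i in range(1,k):
    if st[i,4]>150: print(st[i],ce[i].round(1),ray(s,*ce[i],.017).round(4))
m=(a.min(2)>140).astype(np.uint8); k,l,st,ce=cv2.connectedComponentsWithStats(m)
for i in range(1,k):
    if st[i,4]>150 and 200<ce[i][0]<260: print("top",st[i],ce[i].round(1),ray(c,*ce[i],.017).round(4))
E
python3 plan.py
```

```text
[ 135   29   88  112 4389] [188.2  80.6] [0.9438 1.264  0.017 ]
[143  49  25  58 717] [154.6  74.7] [0.8392 1.4518 0.017 ]
[   9   53  134   51 3041] [94.2 78.5] [0.5652 1.5908 0.017 ]
[ 243  148   57   39 1181] [273.7 166.9] [0.8159 0.3112 0.017 ]
[206 214  36  23 496] [225.6 225.9] [0.5219 0.127  0.017 ]
[ 343  253   87   52 1308] [387.3 278.1] [ 0.7431 -0.2848  0.017 ]
[331 270  35  33 163] [349.  287.7] [ 0.646  -0.2529  0.017 ]
[ 448  288  112  132 8584] [518.1 369.9] [ 0.7678 -0.6077  0.017 ]
top [ 204  215   40   40 1060] [225.6 233.7] [0.522  0.1343 0.017 ]
7.5 [ 0.4846 -0.3026  0.4072] yaw -37.33 F [-0.2  0.5 -4.1] open 0.0526 ff 48.3 j6 -2
```

View pics/t2.png

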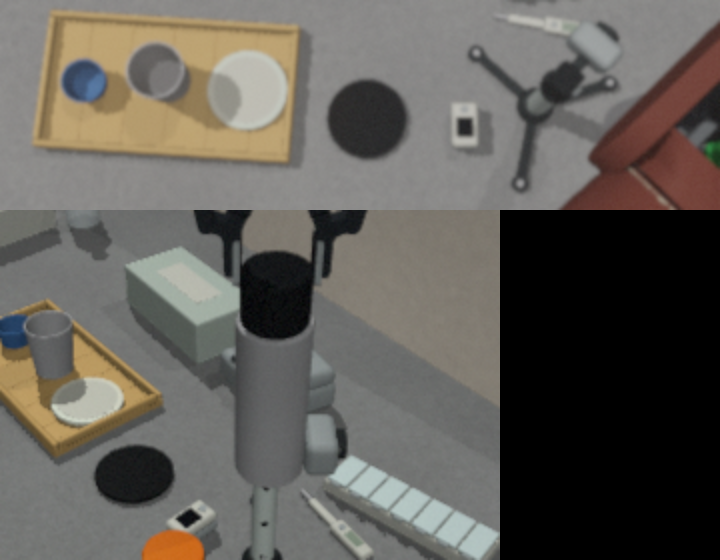

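The flask hangs upright in the gripper. The white coaster centre at crop (248,90) is pixel (224,235), so about (0.520,0.136). The black disc is the decoy.

```bash
python3 plan.py .46 -.25 .41 -37 3 .46 .02 .41 -37 10 .51 .126 .40 -37 5 .520 .136 .38 -37 2 .520 .136 .21 -37 8 .520 .136 .186 -37 4
```

```text
7.5 [ 0.4846 -0.3026  0.4072] yaw -37.33 F [-0.2  0.5 -4.1] open 0.0526 ff 48.3 j6 -2
0.22 -0.43 -0.03 0.01 0 -0.02; 0.22 -0.43 -0.02 0.01 0 -0.02; 0.23 -0.43 -0.02 0.01 0 -0.02; 0.54 -0.41 0 0 0 0; 0.54 -0.41 0 0 0 0; 0.54 -0.41 0 0 0 0; 0.54 -0.41 0 0 0 0; 0.54 -0.41 0 0 0 0
0.54 -0.41 0 0 0 0; 0.54 -0.41 0 0 0 0; 0.54 -0.41 0 0 0 0; 0.54 -0.41 0 0 0 0; 0.54 -0.41 0 0 0 0; 0.57 -0.12 0.05 0 0 0; 0.57 -0.12 0.05 0 0 0; 0.57 -0.12 0.05 0 0 0
0.57 -0.12 0.05 0 0 0; 0.57 -0.12 0.05 0 0 0; 0.18 0.02 0.25 0 0 0; 0.18 0.02 0.25 0 0 0; 0 0 0.53 0 0 0; 0 0 0.53 0 0 0; 0 0 0.53 0 0 0; 0 0 0.53 0 0 0
0 0 0.53 0 0 0; 0 0 0.53 0 0 0; 0 0 0.53 0 0 0; 0 0 0.53 0 0 0; 0 0 0.15 0 0 0; 0 0 0.15 0 0 0; 0 0 0.15 0 0 0; 0 0 0.15 0 0 0
```

Emit:
servo_tool(
  series="0.15 -0.3 0 0 0 0; 0.25 -0.45 0 0 0 0; 0.27 -0.55 0 0 0 0; 0.54 -0.41 0 0 0 0; 0.54 -0.41 0 0 0 0; 0.54 -0.41 0 0 0 0; 0.54 -0.41 0 0 0 0; 0.54 -0.41 0 0 0 0",
)

```text
time_s: 8.3
tcp_pos: [0.4583, -0.112, 0.4028]
ee_rot: [[0.606, 0.795, -0.003], [0.795, -0.606, 0.002], [-0.001, -0.004, -1.0]]
contact_force: [1.6, 0.3, -4.9]
opening: 0.0531
finger_force: 48.6
```

Emit:
servo_tool(
  series="0.54 -0.41 0 0 0 0; 0.54 -0.41 0 0 0 0; 0.54 -0.41 0 0 0 0; 0.54 -0.41 0 0 0 0; 0.54 -0.41 0 0 0 0; 0.57 -0.12 0.05 0 0 0; 0.57 -0.12 0.05 0 0 0; 0.57 -0.12 0.05 0 0 0",
)

```text
time_s: 9.1
tcp_pos: [0.4887, 0.0861, 0.3969]
ee_rot: [[0.606, 0.795, -0.003], [0.795, -0.606, 0.0], [-0.002, -0.003, -1.0]]
contact_force: [0.3, -1.8, -4.9]
opening: 0.0528
finger_force: 48.7
```

Emit:
servo_tool(
  series="0.57 -0.12 0.05 0 0 0; 0.5 -0.12 0.05 0 0 0; 0.2 0 0.25 0 0 0; 0.18 0 0.25 0 0 0; 0 0 0.5 0 0 0; 0 0 0.5 0 0 0; 0 0 0.5 0 0 0; 0 0 0.3 0 0 0",
)

```text
time_s: 9.9
tcp_pos: [0.516, 0.1359, 0.2993]
ee_rot: [[0.607, 0.794, -0.005], [0.794, -0.607, -0.001], [-0.003, -0.003, -1.0]]
contact_force: [-0.1, -0.4, -4.4]
opening: 0.0526
finger_force: 48.7
```

```bash
python3 - <<'E'
from station import optics
from h import *
c=optics.camera("top"); s=optics.camera("side"); w=optics.camera("wrist"); a=c["image"]; b=s["image"]
o=np.zeros((600,800,3),np.uint8); o[:300,:400]=cv2.resize(a[165:300,100:280],(400,300)); o[300:,:400]=cv2.resize(b[140:260,140:300],(400,300)); o[:300,400:]=cv2.resize(w["image"],(400,300)); cv2.imwrite("pics/t3.png",o[:,:,::-1])
for cc in (c,s,w): print(proj(cc,[.52,.136,.017]).round(1))
E
python3 plan.py .52 .136 .21 -37 6 .52 .136 .186 -37 2
```

```text
[224.8 234.4]
[223.5 224.5]
[281.4 159.7]
10.05 [0.5166 0.1361 0.3015] yaw -37.38 F [-0.2  0.  -4.7] open 0.0529 ff 48.7 j6 44
0.01 0.01 0.38 0 0 -0.01; 0.01 0.01 0.38 0 0 -0.01; 0.01 0.01 0.38 0 0 -0.01; 0.01 0.01 0.38 0 0 -0.01; 0.01 0.01 0.38 0 0 -0.01; 0.01 0.01 0.38 0 0 -0.01; 0 0 0.3 0 0 0; 0 0 0.3 0 0 0
```

View pics/t3.png

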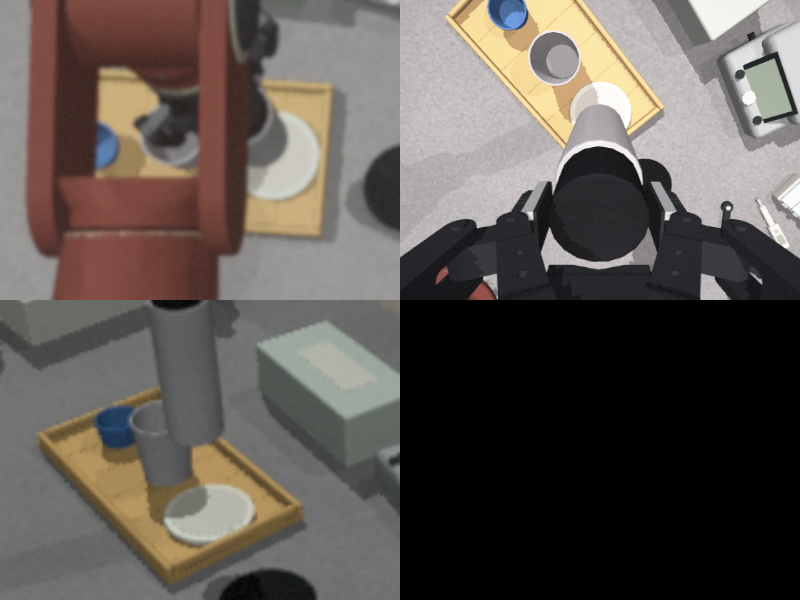

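Wrist sub-image: the coaster centre is near pixel (281,157) and the prediction was (281,160), so the aim is good. Lowering.

Emit:
servo_tool(
  series="0 0 0.4 0 0 0; 0.02 0.02 0.4 0 0 0; 0.02 0.02 0.4 0 0 0; 0.02 0.02 0.4 0 0 0; 0 0 0.4 0 0 0; 0 0 0.35 0 0 0; 0 0 0.25 0 0 0; 0 0 0.15 0 0 0",
)

```text
time_s: 10.85
tcp_pos: [0.5203, 0.137, 0.1915]
ee_rot: [[0.607, 0.795, -0.002], [0.795, -0.607, -0.0], [-0.001, -0.001, -1.0]]
contact_force: [0.2, -0.4, -4.2]
opening: 0.053
finger_force: 48.7
```

Emit:
servo_tool(
  series="0 0 0.03 0 0 0; 0 0 0.03 0 0 0; 0 0 0.03 0 0 0; 0 0 0.03 0 0 0; 0 0 0 0 0 0; 0 0 0 0 0 0; 0 0 0 0 0 0; 0 0 0 0 0 0",
)

```text
time_s: 11.65
tcp_pos: [0.5208, 0.1371, 0.1883]
ee_rot: [[0.607, 0.795, 0.0], [0.795, -0.607, -0.0], [0.0, 0.0, -1.0]]
contact_force: [1.5, -0.4, -4.4]
opening: 0.0525
finger_force: 48.7
```

Emit:
servo_tool(
  series="0 0 0.04 0 0 0; 0 0 0.04 0 0 0; 0 0 0.03 0 0 0; 0 0 0.03 0 0 0; 0 0 0.02 0 0 0; 0 0 0 0 0 0; 0 0 0 0 0 0; 0 0 0 0 0 0",
)

```text
time_s: 12.45
tcp_pos: [0.5214, 0.1375, 0.1833]
ee_rot: [[0.607, 0.795, 0.002], [0.795, -0.607, 0.001], [0.002, 0.001, -1.0]]
contact_force: [-0.7, 1.8, 6.2]
opening: 0.0528
finger_force: 49.7
```

Contact: the force went from -4.4 to +6.2 N. I'll release and rise.

Emit:
servo_tool(
  series="0 0 -0.03 0 0 0; 0 0 0 0 0 0; 0 0 0 0 0 0; 0 0 0 0 0 0; 0 0 0 0 0 0; 0 0 0 0 0 0; 0 0 -0.1 0 0 0; 0 0 -0.2 0 0 0",
  jaw=100,
)

```text
time_s: 13.25
tcp_pos: [0.5204, 0.137, 0.1947]
ee_rot: [[0.607, 0.795, -0.001], [0.795, -0.607, -0.0], [-0.001, -0.001, -1.0]]
contact_force: [0.6, 0.4, -0.0]
opening: 0.0853
finger_force: 0.0
```

Emit:
servo_tool(
  series="0 0 -0.3 0 0 0; 0 0 -0.5 0 0 0; 0 0 -0.6 0 0 0; 0 0 -0.6 0 0 0; 0 0 -0.6 0 0 0; 0 0 -0.5 0 0 0; 0 0 -0.3 0 0 0; 0 0 0 0 0 0",
)

```text
time_s: 14.05
tcp_pos: [0.5217, 0.1372, 0.3342]
ee_rot: [[0.607, 0.795, 0.005], [0.795, -0.607, 0.001], [0.003, 0.004, -1.0]]
contact_force: [0.2, 0.4, -0.0]
opening: 0.0854
finger_force: 0.0
```

```bash
python3 plan.py .50 .0 .33 0 6 .542 -.236 .33 53 12
```

```text
14.05 [0.5217 0.1372 0.3342] yaw -37.35 F [ 0.2  0.4 -0. ] open 0.0854 ff 0.0 j6 44
-0.51 0.27 0.02 0.01 0 -1.04; -0.54 0.22 0.02 0.01 0 -1.04; -0.56 0.16 0.02 0.01 0 -1.04; -0.57 0.1 0.02 0.01 0 -1.04; -0.58 0.03 0.02 0.01 0 -1.04; -0.58 -0.03 0.02 0.01 0 -1.04; -0.49 0.09 0 0 0 -0.74; -0.5 0.05 0 0 0 -0.74
!! over 1.0373591319998494
-0.5 0.01 0 0 0 -0.74; -0.5 -0.03 0 0 0 -0.74; -0.5 -0.07 0 0 0 -0.74; -0.49 -0.1 0 0 0 -0.74; -0.48 -0.14 0 0 0 -0.74; -0.47 -0.18 0 0 0 -0.74; -0.45 -0.21 0 0 0 -0.74; -0.43 -0.25 0 0 0 -0.74
-0.41 -0.28 0 0 0 -0.74; -0.39 -0.31 0 0 0 -0.74; 0 0 0 0 0 0; 0 0 0 0 0 0; 0 0 0 0 0 0; 0 0 0 0 0 0; 0 0 0 0 0 0; 0 0 0 0 0 0
```

Emit:
servo_tool(
  series="-0.51 0.27 0 0 0 -1; -0.54 0.22 0 0 0 -1; -0.56 0.16 0 0 0 -1; -0.57 0.1 0 0 0 -1; -0.58 0.03 0 0 0 -1; -0.58 -0.03 0 0 0 -1; -0.49 0.09 0 0 0 -0.75; -0.5 0.05 0 0 0 -0.75",
)

```text
time_s: 14.85
tcp_pos: [0.503, -0.0405, 0.3297]
ee_rot: [[-0.136, 0.991, -0.002], [0.991, 0.136, 0.0], [0.001, -0.002, -1.0]]
contact_force: [0.8, 0.4, 0.2]
opening: 0.0855
finger_force: 0.0
```

Emit:
servo_tool(
  series="-0.5 0.01 0 0 0 -0.75; -0.5 -0.03 0 0 0 -0.75; -0.5 -0.07 0 0 0 -0.75; -0.49 -0.1 0 0 0 -0.75; -0.48 -0.14 0 0 0 -0.75; -0.47 -0.18 0 0 0 -0.75; -0.45 -0.21 0 0 0 -0.75; -0.43 -0.25 0 0 0 -0.75",
)

```text
time_s: 15.65
tcp_pos: [0.5286, -0.1985, 0.3294]
ee_rot: [[-0.693, 0.721, -0.002], [0.721, 0.693, 0.001], [0.002, -0.001, -1.0]]
contact_force: [-0.6, 0.3, -0.3]
opening: 0.0857
finger_force: 0.0
```

Emit:
servo_tool(
  series="-0.41 -0.28 0 0 0 -0.75; -0.39 -0.3 0 0 0 -0.75; 0 0 0 0 0 0; 0 0 0 0 0 0; 0 0 0 0 0 0; 0 0 0 0 0 0; 0 0 0 0 0 0; 0 0 0 0 0 0",
)

```text
time_s: 16.45
tcp_pos: [0.5359, -0.2364, 0.3312]
ee_rot: [[-0.795, 0.606, 0.0], [0.606, 0.795, -0.0], [-0.0, 0.0, -1.0]]
contact_force: [-0.6, -0.0, 0.1]
opening: 0.0852
finger_force: 0.0
```

```bash
python3 - <<'E'
from station import optics
from h import *
c=optics.camera("top"); s=optics.camera("side"); w=optics.camera("wrist"); a=c["image"]; b=s["image"]; pickle.dump(w,open("w3.pkl","wb"))
o=np.zeros((600,800,3),np.uint8); o[:420,:560]=w["image"]; o[420:,:240]=cv2.resize(a[165:300,100:280],(240,180)); o[:,560:]=cv2.resize(b[130:280,160:280],(240,300))[0:300].repeat(2,0)[:600] if 0 else 0; o[420:,240:560]=cv2.resize(b[130:250,140:320],(320,180)); cv2.imwrite("pics/w3.png",o[:,:,::-1])
print(proj(w,[.5421,-.2357,.214]))
E
python3 plan.py
```

```text
[283.4233126  198.25794158]
16.6 [ 0.5359 -0.2366  0.3311] yaw 52.67 F [-0.3 -0.2 -0.3] open 0.0855 ff 0.0 j6 -84
```

View pics/w3.png

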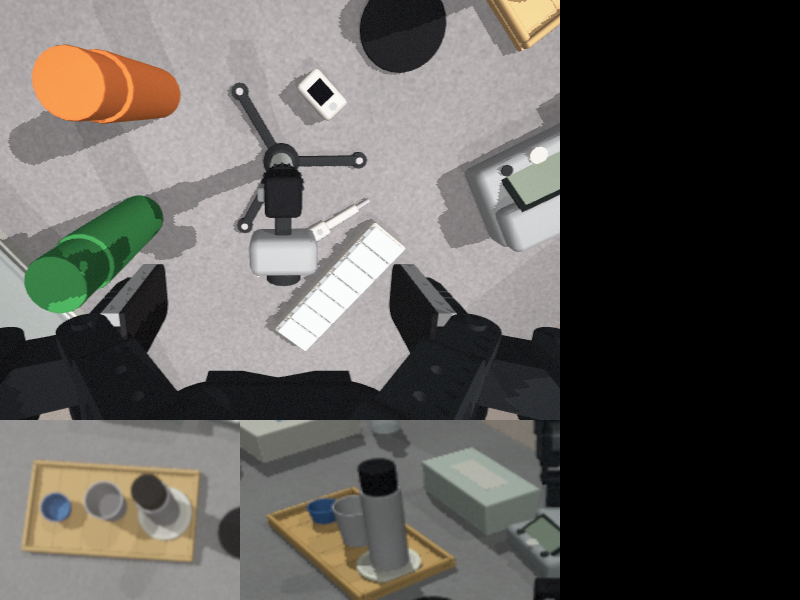

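Wrist view: the block top is centred at (283,197) against a prediction of (283,198). The flask stands upright on the white coaster. Descending over the block.

```bash
python3 plan.py .542 -.236 .31 53 2 .542 -.236 .177 53 6
```

```text
16.6 [ 0.5359 -0.2366  0.3311] yaw 52.67 F [-0.3 -0.2 -0.3] open 0.0855 ff 0.0 j6 -84
-0.06 0.05 0.26 0 0 -0.03; -0.06 0.05 0.26 0 0 -0.03; 0 0 0.55 0 0 0; 0 0 0.55 0 0 0; 0 0 0.55 0 0 0; 0 0 0.55 0 0 0; 0 0 0.55 0 0 0; 0 0 0.55 0 0 0
```

Emit:
servo_tool(
  series="-0.06 0.05 0.26 0 0 -0.03; -0.06 0.05 0.26 0 0 -0.03; 0 0 0.55 0 0 0; 0 0 0.55 0 0 0; 0 0 0.55 0 0 0; 0 0 0.55 0 0 0; 0 0 0.55 0 0 0; 0 0 0.5 0 0 0",
)

```text
time_s: 17.4
tcp_pos: [0.5415, -0.236, 0.1774]
ee_rot: [[-0.799, 0.601, -0.002], [0.601, 0.799, 0.001], [0.002, -0.0, -1.0]]
contact_force: [0.3, 0.6, -0.4]
opening: 0.0853
finger_force: 0.0
```

Emit:
servo_tool(
  series="0 0 0 0 0 0; 0 0 0 0 0 0; 0 0 0 0 0 0; 0 0 0 0 0 0; 0 0 0 0 0 0; 0 0 0 0 0 0; 0 0 0 0 0 0; 0 0 0 0 0 0",
  jaw=10,
  squeeze=45,
)

```text
time_s: 18.2
tcp_pos: [0.5427, -0.2373, 0.1822]
ee_rot: [[-0.799, 0.602, 0.002], [0.602, 0.799, -0.002], [-0.003, -0.0, -1.0]]
contact_force: [-1.4, -0.4, 6.5]
opening: 0.0284
finger_force: 45.2
```

The opening of 28 mm, with the 2 mm bias seen on the lid, means the block is gripped with the button flush. Pulling gently.

Emit:
servo_tool(
  series="0 0 -0.05 0 0 0; 0 0 -0.1 0 0 0; 0 0 -0.1 0 0 0; 0 0 -0.1 0 0 0; 0 0 -0.1 0 0 0; 0 0 -0.1 0 0 0; 0 0 0 0 0 0; 0 0 0 0 0 0",
)

```text
time_s: 19.0
tcp_pos: [0.5422, -0.237, 0.1861]
ee_rot: [[-0.798, 0.602, -0.002], [0.602, 0.798, 0.002], [0.002, 0.0, -1.0]]
contact_force: [29.1, -16.7, -53.9]
opening: 0.0277
finger_force: 49.9
```

Force is 54 N with only 4 mm of rise, so the mast hasn't moved freely. I'll ease off and look.

Emit:
servo_tool(
  series="0 0 0.2 0 0 0; 0 0 0.15 0 0 0; 0 0 0 0 0 0; 0 0 0 0 0 0; 0 0 0 0 0 0; 0 0 0 0 0 0; 0 0 0 0 0 0; 0 0 0 0 0 0",
)

```text
time_s: 19.8
tcp_pos: [0.5425, -0.2372, 0.184]
ee_rot: [[-0.799, 0.602, 0.001], [0.602, 0.799, -0.001], [-0.001, -0.0, -1.0]]
contact_force: [9.8, -7.6, -14.9]
opening: 0.0276
finger_force: 54.4
```

```bash
python3 - <<'E'
from station import optics,bot
from h import *
o=bot.get_obs(); print(np.round(o["contact_force"],1),np.round(o["moment"],2),o["opening"],o["finger_force"],np.round(o["tcp_pos"],4))
s=optics.camera("side"); w=optics.camera("wrist"); c=optics.camera("top")
o=np.zeros((600,800,3),np.uint8); g=lambda i:cv2.convertScaleAbs(i,alpha=1.6)
o[:400,:533]=cv2.resize(g(w["image"]),(533,400)); o[:400,533:]=cv2.resize(g(s["image"][200:320,275:355]),(267,400),interpolation=cv2.INTER_CUBIC)
o[400:,:267]=cv2.resize(g(c["image"][190:280,320:440]),(267,200))
cv2.imwrite("pics/g1.png",o[:,:,::-1]); 
for cc in (s,w):
  for z in (.17,.192,.214): print(proj(cc,[.5421,-.2357,z]).round())
E
```

```text
[  9.8  -7.6 -14.9] [-1.29 -1.55  0.03] 0.02759033306952646 54.41609501838684 [ 0.5425 -0.2372  0.184 ]
[313. 255.]
[313. 247.]
[314. 239.]
[279. 235.]
[280. 251.]
[280. 272.]
```

View pics/g1.png

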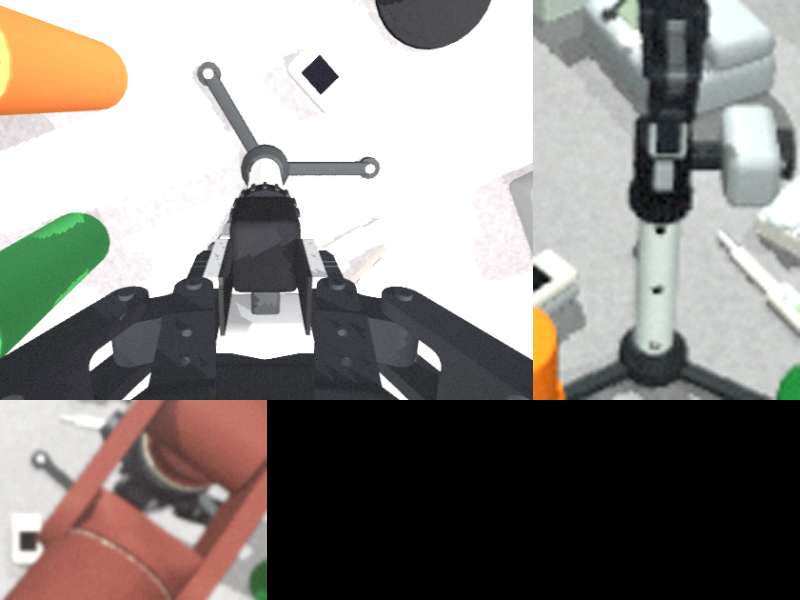

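Wrist: the pads hold the block's sides. Side crop: the fingertip ends near row 150, and a grey patch near (663,175) could be the button exposed below it. I'll check this by projection.

```bash
python3 - <<'E'
from h import *
s=pickle.load(open("v0.pkl","rb"))["side"]
y=np.array([-.602,-.799,0]); A=np.array([.5421,-.2357,0])
f=lambda P:((proj(s,P)-[275,200])*[267/80,400/120]+[533,0]).round()
for n,r,z in [("btn top",.021,.202),("btn mid",.021,.192),("btn bot",.021,.182),("blk top +y",.015,.214),("blk bot +y",.015,.170),("collar top front",.019,.168),("tip in",.015,.184),("tip out",.028,.184)]: print(n,f(A+y*r+[0,0,z]))
x=np.array([-.799,.602,0])
print("btn x edges",f(A+y*.021+x*.00625+[0,0,.192]),f(A+y*.021-x*.00625+[0,0,.192]),"pad edges",f(A+y*.021+x*.011+[0,0,.192]),f(A+y*.021-x*.011+[0,0,.192]))
E
```

```text
btn top [663. 167.]
btn mid [662. 179.]
btn bot [661. 191.]
blk top +y [663. 146.]
blk bot +y [660. 199.]
collar top front [660. 206.]
tip in [661. 182.]
tip out [662. 197.]
btn x edges [652. 179.] [672. 180.] pad edges [644. 179.] [680. 180.]
```

```bash
python3 - <<'E'
from station import optics
from h import *
s=optics.camera("side"); im=s["image"]
print("cols",list(range(303,325)))
for r in range(228,266): print(r, " ".join("%3d"%v for v in im[r,303:325].mean(1)), im[r,313])
E
```

```text
cols [303, 304, 305, 306, 307, 308, 309, 310, 311, 312, 313, 314, 315, 316, 317, 318, 319, 320, 321, 322, 323, 324]
228  79  73  70  74  73  70  51  21  24  22  18  23  32  32  35  37  26  23  27  20  32  60 [18 17 20]
229  78  79  76  70  73  68  44  17  21  21  23  23  24  27  26  26  27  24  19  28  35  70 [22 24 24]
230 105  76  77  74  71  68  39  21  25  20  24  26  24  26  26  19  21  22  20  25  43  82 [21 25 26]
231 120 102  77  76  74  65  38  17  22  27  23  20  28  23  21  19  22  23  21  22  44  84 [21 22 26]
232 121 114  78  79  78  72  44  25  26  26  23  30  25  28  29  26  26  28  20  22  50  95 [22 24 25]
233 120 117 101  76  76  76  50  31  22  26  40  37  42  41  41  43  40  36  22  25  50  89 [38 40 43]
234 121 120 115  99  59  56  38  25  25  27  36  38  38  36  36  39  39  34  14  18  41  71 [33 39 38]
235 121 118 109  70  34  34  30  27  24  23  29  32  29  27  28  31  30  31  20  27  52  76 [28 29 32]
236 118 116  91  31  25  27  24  35  26  25  23  21  26  28  21  24  29  36  21  37  72  86 [21 21 27]
237 123 118  82  23  30  29  47  83  89  40  25  27  25  
[... 2250 characters left out ...]
 11  10   8  13  15  14   7  16  13  16  15  15  16  15  20  73 136 135 [ 3  8 11]
260  94  20  17  19  16  21  17  13  20  19  11  11  16  16  15  16  22  18  22  68 136 134 [ 9 14 12]
261 108  36  13  15  15  18  14  11  17  12  11  15  17  17  16  11  10  20  29  74 131 130 [12  8 14]
262 117  61  13  20  17  11  21  15  14  16  14  18  20  10  21  20  20  11  24  77 130 129 [12 15 16]
263 129 111  57  21  14  16  15  15  18  16  15  14  25   9  17  26   7  39  81 121 130 131 [13 15 17]
264 132 131 107  21  16  22  18  14  21  18  12  20  25  20  15  26  12  50 109 132 134 130 [13 11 13]
265 132 131 123  93  41  25  17  21  20  27  17  17  24  20  16  30  65 100 126 132 132 132 [17 17 18]
```

The rows show a grey U-shaped fingertip (columns 309–320) ending at row 247. The whole grey button (columns 311–316, rows 248–257) is exposed below it and still out. So the pads sit about 20 mm higher than assumed and rode over the button's top edge. I'll open, go down about 22 mm and squeeze again.

Emit:
servo_tool(
  series="0 0 0 0 0 0; 0 0 0 0 0 0; 0 0 0 0 0 0; 0 0 0 0 0 0; 0 0 0 0 0 0; 0 0 0 0 0 0; 0 0 0 0 0 0; 0 0 0 0 0 0",
  jaw=100,
)

```text
time_s: 20.8
tcp_pos: [0.5421, -0.2366, 0.1883]
ee_rot: [[-0.799, 0.602, 0.0], [0.602, 0.799, -0.0], [-0.0, -0.0, -1.0]]
contact_force: [0.2, -1.0, -0.4]
opening: 0.0855
finger_force: 0.0
```

```bash
python3 plan.py .542 -.236 .161 53 6
```

```text
20.8 [ 0.5421 -0.2366  0.1883] yaw 53.02 F [ 0.2 -1.  -0.4] open 0.0855 ff 0.0 j6 -84
0 0 0.11 0 0 0; 0 0 0.11 0 0 0; 0 0 0.11 0 0 0; 0 0 0.11 0 0 0; 0 0 0.11 0 0 0; 0 0 0.11 0 0 0; 0 0 0 0 0 0; 0 0 0 0 0 0
```

Emit:
servo_tool(
  series="0 0 0.11 0 0 0; 0 0 0.11 0 0 0; 0 0 0.11 0 0 0; 0 0 0.11 0 0 0; 0 0 0.11 0 0 0; 0 0 0.12 0 0 0; 0 0 0 0 0 0; 0 0 0 0 0 0",
)

```text
time_s: 21.6
tcp_pos: [0.5421, -0.2365, 0.1612]
ee_rot: [[-0.799, 0.602, -0.0], [0.602, 0.799, 0.0], [0.0, -0.0, -1.0]]
contact_force: [0.1, 0.4, -0.3]
opening: 0.0855
finger_force: 0.0
```

Emit:
servo_tool(
  series="0 0 0 0 0 0; 0 0 0 0 0 0; 0 0 0 0 0 0; 0 0 0 0 0 0; 0 0 0 0 0 0; 0 0 0 0 0 0; 0 0 0 0 0 0; 0 0 0 0 0 0",
  jaw=10,
  squeeze=45,
)

```text
time_s: 22.4
tcp_pos: [0.5422, -0.2369, 0.1621]
ee_rot: [[-0.799, 0.601, 0.0], [0.601, 0.799, -0.001], [-0.001, -0.001, -1.0]]
contact_force: [-2.1, -0.8, 4.9]
opening: 0.0292
finger_force: 47.1
```

```bash
python3 plan.py; python3 - <<'E'
from station import optics
from h import *
s=optics.camera("side"); im=s["image"]
for r in range(236,264): print(r, " ".join("%3d"%v for v in im[r,303:325].mean(1)))
E
```

```text
22.4 [ 0.5422 -0.2369  0.1621] yaw 53.03 F [-2.1 -0.8  4.9] open 0.0292 ff 47.1 j6 -84
236 121 120 106  41  25  25  23  23  19  20  25  30  48  44  43  48  36  22  23  29  46  84
237 120 118  91  24  28  29  26  14  22  23  22  27  37  36  35  34  26  22  22  27  54  90
238 123 119  84  24  29  31  31  12  22  26  17  22  27  30  32  32  26  19  20  26  56  87
239 121 114  85  25  31  33  23  20  23  18  22  23  26  28  19  20  23  25  25  36  64  89
240 129 116  82  26  29  28  24  23  24  18  20  26  20  25  18  18  25  24  21  41  74  88
241 133 120  70  12  29  33  31  24  23  23  27  24  29  24  21  26  28  21  26  36  72  90
242 129 119  62  22  30  33  29  23  27  29  41  43  43  40  41  39  41  22  19  33  68  75
243 130 118  64  24  31  32  27  23  22  30  34  35  36  37  35  34  33  24  19  25  44  43
244 129 120  61  16  19  25  22  25  21  26  27  26  31  25  30  28  27  21  21  19  22  26
245 131 119  64  17  17  16  25  42  35  26  31  20  16  23  22  27  40  34  19  20  22  29
246 128 121  65  19  17  27  60  92  71  31  28  26  30  28  27  46  78  70  24  19  33  30
2
[... 862 characters left out ...]
  17  15  15  17  23  24  25  25  14  18  25  66 118 133
257  94  16  17  17   9  20  13  18  18  15  14   6  21  17   9  15   7  15  15  54 114 133
258  94  18  14  16  18  16  15  14  13  20  20  17  18  14  16  10  16   6  13  67 131 133
259  93  20  14  14  20   7  13  11  14  16  18  15  11   4  15  13  16  20  16  73 136 133
260  93  19   8  14   9  10   9  14  18  10  19  10  19  17  14  14  17  19  22  70 133 134
261 111  37  19  21  17  19  11  15  13  14  15  18  17  18  21  19  17  22  29  79 131 132
262 119  63  16  25  12  17  16  16  14  12  12  14  21  24  17  18  18  20  29  78 130 126
263 128 113  56  22  17  22  18  17  20  17   8  23  24   8  18  22  15  37  81 120 131 130
```

The fingertip now covers the button, which no longer shows, and the opening is 29 mm. Pulling gently.

Emit:
servo_tool(
  series="0 0 -0.05 0 0 0; 0 0 -0.1 0 0 0; 0 0 -0.1 0 0 0; 0 0 -0.1 0 0 0; 0 0 -0.1 0 0 0; 0 0 -0.1 0 0 0; 0 0 0 0 0 0; 0 0 0 0 0 0",
)

```text
time_s: 23.25
tcp_pos: [0.5421, -0.2369, 0.183]
ee_rot: [[-0.799, 0.602, 0.0], [0.602, 0.799, -0.001], [-0.001, -0.0, -1.0]]
contact_force: [1.7, -4.3, -2.4]
opening: 0.0291
finger_force: 46.1
```

Free, with a low force. Continuing up.

Emit:
servo_tool(
  series="0 0 -0.2 0 0 0; 0 0 -0.25 0 0 0; 0 0 -0.25 0 0 0; 0 0 -0.3 0 0 0; 0 0 -0.3 0 0 0; 0 0 -0.3 0 0 0; 0 0 -0.2 0 0 0; 0 0 -0.1 0 0 0",
)

```text
time_s: 24.05
tcp_pos: [0.5421, -0.2369, 0.2594]
ee_rot: [[-0.799, 0.602, 0.0], [0.602, 0.799, -0.001], [-0.0, -0.0, -1.0]]
contact_force: [1.3, -5.9, -4.0]
opening: 0.0291
finger_force: 45.9
```

Emit:
servo_tool(
  series="0 0 -0.08 0 0 0; 0 0 -0.08 0 0 0; 0 0 -0.07 0 0 0; 0 0 -0.05 0 0 0; 0 0 -0.05 0 0 0; 0 0 0 0 0 0; 0 0 0 0 0 0; 0 0 0 0 0 0",
)

```text
time_s: 24.85
tcp_pos: [0.5421, -0.2369, 0.2721]
ee_rot: [[-0.799, 0.602, -0.0], [0.602, 0.799, -0.001], [-0.0, -0.0, -1.0]]
contact_force: [2.2, -5.2, -2.8]
opening: 0.0293
finger_force: 46.1
```

Emit:
servo_tool(
  series="0 0 -0.04 0 0 0; 0 0 -0.04 0 0 0; 0 0 -0.03 0 0 0; 0 0 0 0 0 0; 0 0 0 0 0 0; 0 0 0 0 0 0; 0 0 0 0 0 0; 0 0 0 0 0 0",
)

```text
time_s: 25.65
tcp_pos: [0.542, -0.2368, 0.2722]
ee_rot: [[-0.799, 0.602, -0.002], [0.602, 0.799, 0.001], [0.002, -0.001, -1.0]]
contact_force: [7.0, -8.7, -13.8]
opening: 0.0296
finger_force: 45.9
```

The solid top end is reached: 110 mm of rise, then 14 N with no further movement. A final check.

```bash
python3 plan.py; python3 - <<'E'
from station import optics
import cv2
cv2.imwrite("pics/end.png",optics.camera("side")["image"][:,:,::-1])
E
```

```text
25.65 [ 0.542  -0.2368  0.2722] yaw 53.0 F [  7.   -8.7 -13.8] open 0.0296 ff 45.9 j6 -84
```

View pics/end.png

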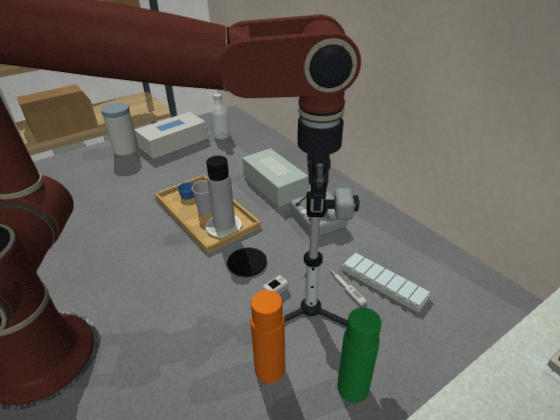

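The flask stands upright on the white coaster at (222,225). The mast is fully extended with the grip held at (318,205). Nothing else has moved.

```bash
python3 -c "
from station import bot
print(bot.job_done())"
```

```text
the job is handed in; nothing more can be done
None
```

Job handed in at about 26 s: the flask stands upright on the white coaster and is released, and the arm holds the camera at the second stop with the button squeezed in; my first pinch missed the button and pulled on the locked mast (about 54 N downward, about 63 N in all) before I re-gripped lower.

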